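Sweep the finished cameos into the catch tray

TASK

Three finished black oval cameos lie on the gem carver's white sorting board beside two unfinished swirl carvings. With the fingertips, sweep all three cameos along the board and over its end into the empty steel catch tray, not the orange scrap tray at the other end. Only slide them: do not pick them up, squeeze them or bear down on them, and leave the swirls and the other things on the bench where they lie.

Things in the scene. Friction and masses are not known exactly. Their poses are not given: they have to be found in the camera images.
- sorting_board: fixed white board on battens. White face 38 mm above the bench, 260 mm long (its y) and 280 mm wide (its x) between two dark rails, 10 mm wide and 10 mm higher than the face, along its long sides. The ends (y = +130 and -130 mm) are open: no lip. Origin: centre of the underside, at bench height.
- face_mid (a point): centre of the white face. The stones lie in four lanes along the board's y, at x of about -96, -32, 32 and 96 mm, all within 115 mm of this point in y. The cameos have a lane each, the two swirls share one; which is which changes. Axes as the board's.
- cameo_a: finished cameo: flat black oval stone 40 (its x) x 30 x 10 mm with upright sides, pale engraved lines on top, about 22 g. Origin: centre of its underside. Starts flat on the sorting board, turned any way.
- cameo_b: finished cameo: flat black oval stone 40 (its x) x 30 x 10 mm with upright sides, pale engraved lines on top, about 22 g. Origin: centre of its underside. Starts flat on the sorting board, turned any way.
- cameo_c: finished cameo: flat black oval stone 40 (its x) x 30 x 10 mm with upright sides, pale engraved lines on top, about 22 g. Origin: centre of its underside. Starts flat on the sorting board, turned any way.
- catch_tray: bare steel catch tray, open on top, empty, 270 (its x) x 120 (its y) x 24 mm high, walls and floor 3 mm, fixed. It stands at the board's +y or -y end (this changes), parallel to it, its near long wall tucked 12 mm under the board's overhanging end, so that what slides off there drops in. Origin: centre of its underside.
- scrap_tray: orange plastic scrap tray with rough stone chips in it, 270 (its x) x 120 (its y) x 24 mm high, walls and floor 3 mm, fixed. It stands at the board's +y or -y end (this changes), parallel to it, its near long wall tucked 12 mm under the board's overhanging end, so that what slides off there drops in. Origin: centre of its underside.
- green_swirl: unfinished carving, a pale green round volute 35 mm across and 13 mm high, loose on the board. To be left alone. Origin: centre of its underside.
- cream_swirl: the same in cream, in the same lane as the green one, about 50 mm from it along the lane. To be left alone. Origin: centre of its underside.
- paste_jar: green jar with a white lid, 56 mm across, 65 mm high, loose on the bench to the left of the board. To be left alone. Origin: centre of its underside.
- brush: flat brush with a wooden handle, 170 mm long, lying on the bench to the right of the board. To be left alone. Origin: near its middle, underneath.
- pin_vice: dark steel pin vice with a brass collet, 130 mm long, 12 mm high, lying on the bench to the left of the board. To be left alone. Origin: under the middle of its dark handle.
- rough_jade: lump of rough green stone 60 x 45 x 42 mm on the bench to the right of the board. To be left alone. Origin: centre of its underside.
There are look-alikes about, which are no part of the job. What is shaped like the cameo_a but pink or yellow is not meant.

How it is judged:
By the outcome, as a careful person would: the job done as asked, in the order asked, and still so for the second after the job is handed in, with the robot touching nothing.
It also fails if it takes over 64 s, if anything falls off the work surface, if the arm or the gripper's body presses on something with over 40 N, if the wrist force passes 120 N, or if a joint passes its speed limit or range.

ROBOT

A 6-joint arm with a two-finger parallel gripper is mounted at the origin on the work surface. World frame = base frame: x ahead of the robot, y to its left, z up, the work surface at z = 0. Lengths are in mm, angles in rad, forces in N, time in s.
With the tool pointing down it reaches from about 250 to 775 mm from the base axis. Payload 4 kg.
Tool frame: the origin (TCP) lies at the very end of the fingers, on their centre line; the grasp point (between the pads) lies 19 mm behind it (robot.grip_point_offset is the distance from the TCP to the grasp point, in mm); z points along the fingers, y is the direction in which the jaws open and shut (so a half turn about z gives the same grasp; the last joint's range is limited). The gripper opens to 85 mm and grips with 20 to 120 N. Pads are 22 mm wide; open, the fingers measure 114 mm over their backs; the gripper's body (76 mm by 85 mm) begins 54 mm behind the grasp point. The pads swing forward as they close: fully open they stand 13 mm farther back than shut.
Start: joints at [-1.422, 0.087, 1.371, -0, 1.684, -0.103], TCP at [137.027, -532.674, 231.341] pointing down, gripper open.
Joint ranges: [-3.1, 3.1], [-0.76, 2.03], [0.27, 2.55], [-1.08, 4.22], [0.17, 2.65], [-2.57, 2.57]. Speed limits (rad/s): [2.79, 2.79, 3.14, 3.14, 3.14, 3.14].

INTERFACE

Orientations are given as a unit quaternion [w, x, y, z].
In Python, from plant import observe, read_camera, camera_params, job, robot gives the robot as it stands.
- The arm moves only by the tool apply_moves, never from a script. Its argument "increments" is a list of rows, each an object with "translation": the shift along the tool's x, y, z in units of 40 mm (1.0 is 40 mm), a list of three; "spin": the turn about the tool's z in units of 10 degrees (1.0 is 10 degrees); "grip": the gripper command: -1 is shut, 1 is fully open, values between are in proportion. In form: [{"translation": [tx, ty, tz], "spin": spin, "grip": grip}, ...]. A call has exactly 8 rows; each row shifts and turns the commanded pose from where the row before left it, along the tool's axes as they then stand; what a row does not reach is not made up. A row lasts 1/8 s, in which the tool goes at most 62.5 mm and 10.7 degrees, less where a joint would pass 70% of its speed; a pose out of reach is approached as far as the arm can. A call is refused whole if a number of a shift passes 1 or a number of a turn 1, either way. A call with a gripper value outside its range is refused whole. The fingers move at their own pace and stop on an object; "squeeze" is the grip in N (left out, the last holds). Time passes only in rows, so rows that do not move let the fingers close, or fill a call up. It gives the time, the measured TCP pose, the force and the opening at its end, in the units of the state.
- observe(): the state, without advancing time (a new reading comes with each control period).
- read_camera(name): name is "scene" or "top" or "wrist"; returns the picture (420x560x3 uint8, blue, green, red); there is no depth.
- camera_params(name): a dict with "K" (3x3 intrinsics, pixels), "rvec" (rotation vector, rad) and "tvec" (3), from world to camera coordinates, as OpenCV has them; the wrist camera has in their place "tool_from_camera" (4x4, takes a point from camera to tool coordinates, whose origin is the TCP and whose axes are the flange's). Camera axes: x right, y down, z forward; pixel columns grow to the right and rows downward; lengths in mm; the calibration is good to about 2 mm. A picture is of the moment at which its call begins: read the wrist's pose just before it. camera_params takes no time and is no camera call.
- job.sign_off(): hands the job in, once; it reports no verdict.
The state is a dict: "time": time; "joints": joint angles; "qvel": joint speeds; "effort": joint torques, N m; "tcp_pos": TCP position; "tcp_rot": TCP orientation; "force": force on the tool from outside, world axes, zero at the start; "moment": the same for the moment, N m; "gripper_width": finger opening in mm.
Only numpy, scipy, OpenCV 4.12 (cv2) and the standard library are available. Lean on these libraries where they do the work, as an engineer would, in place of code of your own. Each camera call takes 0.05 s, during which the arm holds its last target. There are 200 camera calls.

## Working session

There is one attempt and no reset: what is moved stays moved. The work goes in short steps, Python scripts to look and compute and a tool call to move; the robot and the scene stay as the last step left them, time stands still between calls to the robot, and variables do not carry over. Pictures are saved under pics/ and viewed, about 8 in all and at most 12, crops included, and the job is handed in when it is done.

Besides the shell and the picture viewer there is one more tool, called as a command line: name --argument value ..., lists and objects as JSON in quotes. apply_moves: Moves the arm, as the interface text tells. Its arguments: {"type":"object","properties":{"increments":{"type":"array","items":{"type":"object","properties":{"translation":{"type":"array","items":{"type":"number"}},"spin":{"type":"number"},"grip":{"type":"number"}}}},"squeeze":{"type":"number"}},"required":["increments"]}

```bash
mkdir -p pics
python3 - <<'E'
from plant import *
import cv2
for n in("top","scene"):
    cv2.imwrite(f"pics/{n}0.png",read_camera(n)); p=camera_params(n); print(n,p)
o=observe(); print(o)
E
```

```text
top {'K': array([[543.46516317,   0.        , 272.25032988],
       [  0.        , 543.46516317, 209.31935444],
       [  0.        ,   0.        ,   1.        ]]), 'rvec': array([ 2.16828108, -2.10226415,  0.2338723 ]), 'tvec': array([ -32.31897974,  519.39906081, 1213.33174263])}
scene {'K': array([[392.49297983,   0.        , 277.35157855],
       [  0.        , 392.49297983, 211.92492243],
       [  0.        ,   0.        ,   1.        ]]), 'rvec': array([ 1.80605162,  1.57317618, -0.72698755]), 'tvec': array([ -56.50371935, -293.00983228, 1343.9455326 ])}
{'time': 0.1, 'joints': array([-1.42208930e+00,  8.79199611e-02,  1.37212741e+00,  2.94464378e-05,
        1.68359956e+00, -1.03087203e-01]), 'qvel': array([-0.00045703, -0.00200807, -0.00352488, -0.00126222, -0.00317258,
       -0.00062585]), 'effort': array([ 1.58164930e-03, -3.53015506e+01, -3.14218640e+01, -1.99373376e-04,
        7.96696841e-03,  1.34893227e-05]), 'tcp_pos': array([ 136.97254326, -532.20556797,  230.22260935]), 'tcp_rot': array([-1.02720534e-03,  9.92084691e-01,  1.25566361e-01, -8.79938054e-06]), 'force': array([ 0.06638117,  0.40224409, -0.42660796]), 'moment': array([ 0.01303723, -0.01989095,  0.01909868]), 'gripper_width': 85.05330914177553}
```

View pics/top0.png

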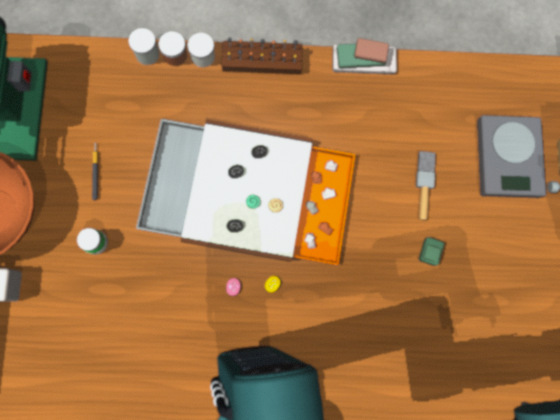

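View pics/scene0.png

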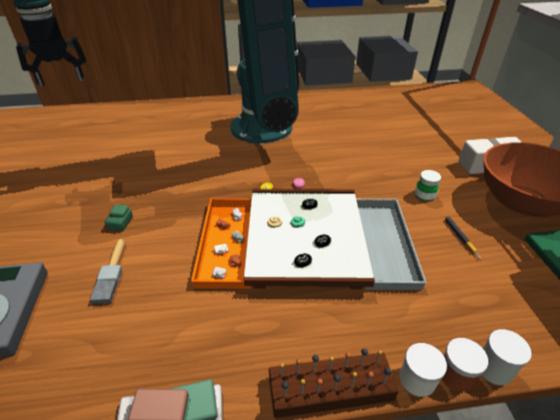

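Top view: black cameos are at (259,152), (236,171) and (235,226). The swirls are at (253,202) and (275,206), the steel tray is on the left (+y) and the orange tray on the right. The pink (233,287) and yellow (272,284) ovals on the bench are look-alikes and not meant. Next I'll measure positions and make an enlarged crop to confirm.

```bash
cat > h.py <<'E'
import numpy as np,cv2
from plant import *
def ray(n,px,z):
    p=camera_params(n); R=cv2.Rodrigues(p["rvec"])[0]; c=-R.T@p["tvec"]
    q=cv2.undistortPoints(np.array([[px]],float),p["K"],None)[0,0]
    d=R.T@np.array([q[0],q[1],1]); return (c+d*(z-c[2])/d[2])[:2]
def blobs(im,mask,lo=40,hi=600):
    r=[]
    for c in cv2.findContours(mask.astype(np.uint8),cv2.RETR_EXTERNAL,cv2.CHAIN_APPROX_NONE)[0]:
        a=cv2.contourArea(c)
        if lo<a<hi: r.append((c,a))
    return r
E
cat > m.py <<'E'
from h import *
im=cv2.imread("pics/top0.png"); roi=np.zeros(im.shape[:2],bool); roi[115:265,180:320]=1
hsv=cv2.cvtColor(im,cv2.COLOR_BGR2HSV)
w=(hsv[...,1]<70)&(hsv[...,2]>170)&roi
w=cv2.morphologyEx(w.astype(np.uint8),cv2.MORPH_CLOSE,np.ones((25,25)))
c=max(cv2.findContours(w,0,2)[0],key=cv2.contourArea)
r=cv2.minAreaRect(c); print("rect px",r)
P=np.array([ray("top",q,38) for q in cv2.boxPoints(r)]); print(P.round(1)); print([np.linalg.norm(P[i]-P[i-1]).round(1) for i in range(4)])
m=P.mean(0)
e=[P[i]-P[i-1] for i in range(4)]
# y axis = edge closest to world y
best=max([s*v/np.linalg.norm(v) for v in e for s in(1,-1)],key=lambda v:v[1])
ax=np.array([best[1],-best[0]]); print("mid",m,"yaw",np.degrees(np.arctan2(ax[1],ax[0])))
def show(n,im,mask,z):
    for c,a in blobs(im,mask):
        u=cv2.moments(c); px=(u['m10']/u['m00'],u['m01']/u['m00']); p=ray(n,px,z)
        el=cv2.fitEllipse(np.array([ray(n,q,z) for q in c[:,0]],np.float32))
        print(n,np.round(px,1),"world",p.round(1),"board",((p-m)@ax).round(1),((p-m)@best).round(1),"el",np.round(el[1],1),round(el[2]))
black=(hsv[...,2]<80)&(w>0)
show("top",im,black,46)
show("top",im,(hsv[...,1]>75)&(w>0)&(hsv[...,2]>80),44)
s=cv2.imread("pics/scene0.png"); sb=(s.max(2)<70); sb[:195]=0; sb[272:]=0; sb[:,:250]=0; sb[:,360:]=0
show("scene",s,sb,46)
cv2.imwrite("pics/crop.png",cv2.resize(im[110:270,130:370],None,fx=3.3,fy=3.3,interpolation=2))
E
python3 m.py
```

```text
rect px ((247.0, 190.0), (132.0, 134.0), 90.0)
[[ 723.5  211. ]
 [ 736.3 -111.9]
 [ 415.8 -116.2]
 [ 406.1  192.1]]
[np.float64(318.0), np.float64(323.2), np.float64(320.6), np.float64(308.5)]
mid [570.43082819  43.7571591 ] yaw 1.7871277035249475
top [234.7 225.5] world [479.9  69.5] board -89.7 28.6 el [22.7 32.2] 3
top [258.2 152.3] world [657.6  20.9] board 86.4 -25.6 el [21.3 31.2] 20
top [275.8 204.6] world [532.8 -24.3] board -39.7 -66.9 el [25.5 28.3] 134
top [252.6 201.2] world [539.1  30. ] board -31.8 -12.8 el [29.  30.4] 176
top [304.1 224.7] world [487.3 -91.5] board -87.3 -132.6 el [ 37.2 164.8] 83
scene [302.3 260.2] world [666.6  18. ] board 95.4 -28.7 el [29.6 37.7] 34
scene [322.  240.6] world [616.1  71.3] board 46.5 26.1 el [28.7 38.8] 41
scene [309.1 203.9] world [488.2  68.2] board -81.4 26.9 el [30.6 38. ] 25
```

View pics/crop.png

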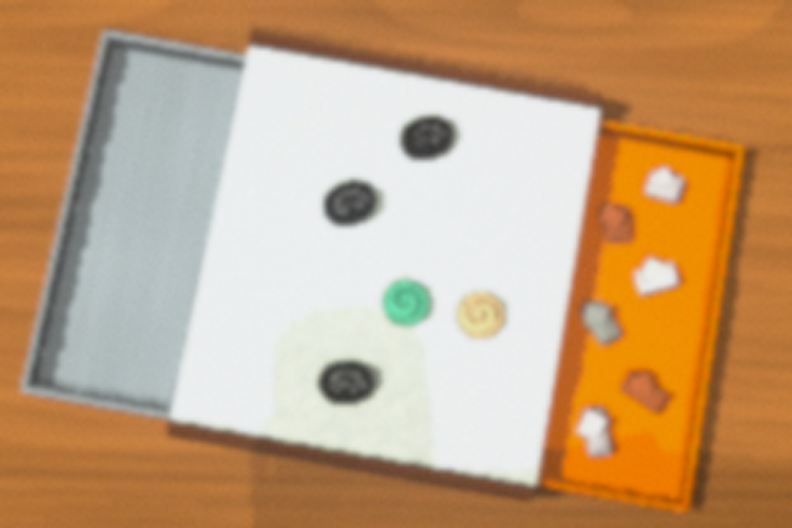

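The crop confirms three engraved black ovals at crop px (428,137), (351,202) and (348,382). The steel tray is on the left. The lower cameo lies on a creamy patch, probably rougher. The white corners at crop px (248,45), (600,107), (540,487) and (170,420) give me the board frame.

```bash
cat > m2.py <<'E'
from h import *
C=np.array([(248,45),(600,107),(540,487),(170,420)])/3.3+[130,110]
P=np.array([ray("top",q,38) for q in C]); print(P.round(1),[np.linalg.norm(P[i]-P[i-1]).round(1) for i in range(4)])
m=P.mean(0); by=(P[0]+P[3]-P[1]-P[2]); by/=np.linalg.norm(by); bx=np.array([by[1],-by[0]])
print("mid",m,"yaw",np.degrees(np.arctan2(bx[1],bx[0])))
im=cv2.imread("pics/top0.png"); h=cv2.cvtColor(im,cv2.COLOR_BGR2HSV)
q=np.zeros(im.shape[:2],np.uint8); cv2.fillConvexPoly(q,C.astype(int),1); q=cv2.erode(q,np.ones((5,5)))>0
for nm,mask in (("blk",(h[...,2]<105)&q),("sw",(h[...,1]>70)&q&(h[...,2]>105))):
    for c,a in blobs(im,mask):
        w=np.array([ray("top",x,45) for x in c[:,0]],np.float32); (cx,sz,an)=cv2.fitEllipse(w); d=np.array(cx)-m
        print(nm,np.round(cx,1),"board",(d@bx).round(1),(d@by).round(1),"size",np.round(sz,1),"ylo/hi in board",((w-m)@by).min().round(1),((w-m)@by).max().round(1))
S=cv2.imread("pics/scene0.png")
for px in ((302.3,260.2),(322,240.6),(309.1,203.9)):
    d=ray("scene",px,45)-m; print("scene board",(d@bx).round(1),(d@by).round(1))
E
python3 m2.py
```

```text
[[ 726.8  150.9]
 [ 689.5 -107.3]
 [ 410.6  -69.1]
 [ 449.5  191.2]] [np.float64(280.2), np.float64(260.8), np.float64(281.5), np.float64(263.2)]
mid [569.12809853  41.42706897] yaw -8.361211784902702
blk [480.2  69.3] board -92.1 14.6 size [26.4 34.6] ylo/hi in board -2.5 32.5
blk [609.6  72.3] board 35.6 36.5 size [25.2 34. ] ylo/hi in board 19.7 52.6
blk [660.3  18.7] board 93.6 -9.3 size [26.2 35.2] ylo/hi in board -26.0 7.6
sw [532.  -23.7] board -27.3 -69.8 size [27.1 29.1] ylo/hi in board -83.7 -56.0
sw [539.   30.1] board -28.2 -15.6 size [29.3 30.5] ylo/hi in board -31.1 0.0
scene board 99.0 -8.8
scene board 41.1 36.5
scene board -85.2 14.8
```

apply_moves --increments '[{"translation": [0,0,0],"spin": -0.96,"grip": -0.65},{"translation": [0,0,0],"spin": -0.96,"grip": -0.65},{"translation": [0,0,0],"spin": -0.96,"grip": -0.65},{"translation": [0,0,0],"spin": -0.96,"grip": -0.65},{"translation": [0,0,0],"spin": -0.96,"grip": -0.65},{"translation": [0,0,0],"spin": -0.96,"grip": -0.65},{"translation": [0,0,0],"spin": -0.96,"grip": -0.65},{"translation": [0,0,0],"spin": 0,"grip": -0.65}]'

```text
time: 1.1
tcp_pos: [137.0, -532.4, 230.7]
tcp_rot: [-0.0, 0.757, 0.653, 0.0]
force: [0.4, -0.1, 0.2]
gripper_width: 14.9
```

apply_moves --increments '[{"translation": [0.9,0.69,0.08],"spin": 0,"grip": -0.65},{"translation": [0.9,0.69,0.08],"spin": 0,"grip": -0.65},{"translation": [0.9,0.69,0.08],"spin": 0,"grip": -0.65},{"translation": [0.9,0.69,0.08],"spin": 0,"grip": -0.65},{"translation": [0.9,0.69,0.08],"spin": 0,"grip": -0.65},{"translation": [0.9,0.69,0.08],"spin": 0,"grip": -0.65},{"translation": [0.9,0.69,0.08],"spin": 0,"grip": -0.65},{"translation": [0.9,0.69,0.08],"spin": 0,"grip": -0.65}]'

```text
time: 2.1
tcp_pos: [398.2, -278.7, 205.5]
tcp_rot: [0.0, 0.758, 0.652, -0.0]
force: [0.3, -0.6, 0.4]
gripper_width: 14.9
```

apply_moves --increments '[{"translation": [0.9,0.69,0.08],"spin": 0,"grip": -0.65},{"translation": [0.9,0.69,0.08],"spin": 0,"grip": -0.65},{"translation": [0.9,0.69,0.08],"spin": 0,"grip": -0.65},{"translation": [0.9,0.69,0.08],"spin": 0,"grip": -0.65},{"translation": [0.9,0.69,0.08],"spin": 0,"grip": -0.65},{"translation": [0.9,0.69,0.08],"spin": 0,"grip": -0.65},{"translation": [0.9,0.69,0.08],"spin": 0,"grip": -0.65},{"translation": [0,0,0],"spin": 0,"grip": -0.65}]'

```text
time: 3.1
tcp_pos: [626.3, -56.1, 181.6]
tcp_rot: [-0.001, 0.756, 0.654, -0.0]
force: [-0.8, -1.1, -0.3]
gripper_width: 15.0
```

```bash
cat > w.py <<'E'
from h import *
import sys
from scipy.spatial.transform import Rotation as Ro
o=observe(); im=read_camera("wrist"); cv2.imwrite(sys.argv[1],im)
p=camera_params("wrist"); T=p["tool_from_camera"]; q=o["tcp_rot"]; R=Ro.from_quat([q[1],q[2],q[3],q[0]]).as_matrix()
m=np.array([569.1,41.4]); by=np.array([.1454,.9894]); bx=np.array([.9894,-.1454])
def wr(px,z):
    d=np.linalg.inv(p["K"])@[px[0],px[1],1]; c=o["tcp_pos"]+R@T[:3,3]; d=R@T[:3,:3]@d
    return (c+d*(z-c[2])/d[2])[:2]
t=o["tcp_pos"]; print("tcp",t.round(1),"board",((t[:2]-m)@bx).round(1),((t[:2]-m)@by).round(1))
h=cv2.cvtColor(im,cv2.COLOR_BGR2HSV)
for c,a in blobs(im,h[...,2]<75,800,20000):
    w=np.array([wr(x,47) for x in c[:,0]],np.float32); (cx,sz,an)=cv2.fitEllipse(w); d=np.array(cx)-m
    print("px",c[:,0].mean(0).round(),"board",(d@bx).round(1),(d@by).round(1),"size",np.round(sz,1),"y",((w-m)@by).min().round(1),((w-m)@by).max().round(1))
E
python3 w.py pics/w1.png
```

```text
tcp [626.3 -56.1 181.6] board 70.7 -88.2
px [548. 317.] board 354.4 -211.6 size [ 25.9 128. ] y -280.1 -148.9
px [308. 112.] board 95.0 -9.4 size [29.2 39.1] y -28.3 9.2
px [84. 81.] board -88.1 14.5 size [33.4 40.1] y -4.3 33.4
px [237.  52.] board 37.7 35.6 size [29.4 40.1] y 17.5 54.6
px [545. 100.] board 295.2 -16.8 size [ 26.6 179.2] y -71.8 72.2
px [364. 117.] board 144.6 42.4 size [  9.3 288.7] y -126.1 72.0
px [ 33. 118.] board -137.9 11.9 size [ 13.8 238.2] y -125.9 71.7
```

View pics/w1.png

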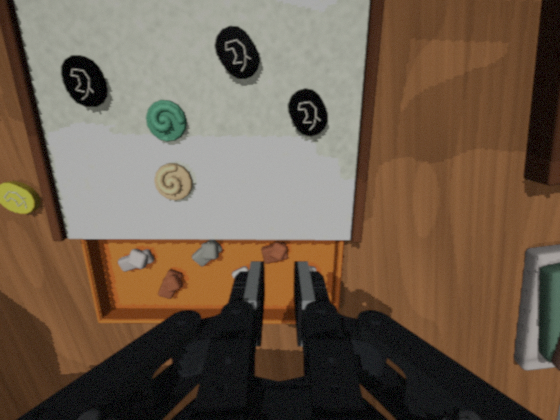

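The wrist view agrees with the top view: cameos at board (95,-9), (38,36) and (-88,14.5), each about 29x39 mm. The swirls at px (166,120) and (172,181) are clear of those lanes. I'll go down behind the first cameo.

apply_moves --increments '[{"translation": [0.42,0.3,0.75],"spin": 0,"grip": -0.65},{"translation": [0.42,0.3,0.75],"spin": 0,"grip": -0.65},{"translation": [0,0,0.75],"spin": 0,"grip": -0.65},{"translation": [0,0,0.75],"spin": 0,"grip": -0.65},{"translation": [0,0,0.15],"spin": 0,"grip": -0.65},{"translation": [0,0,0.15],"spin": 0,"grip": -0.65},{"translation": [0,0,0.15],"spin": 0,"grip": -0.65},{"translation": [0,0,0],"spin": 0,"grip": -0.65}]'

```text
time: 4.15
tcp_pos: [654.1, -29.2, 45.8]
tcp_rot: [0.0, 0.757, 0.653, 0.0]
force: [1.1, 0.0, -0.5]
gripper_width: 15.1
```

apply_moves --increments '[{"translation": [0,0,0.1],"spin": 0,"grip": -0.65},{"translation": [0.2,0,0],"spin": 0,"grip": -0.65},{"translation": [0.2,0,0],"spin": 0,"grip": -0.65},{"translation": [0.2,0,0],"spin": 0,"grip": -0.65},{"translation": [0.2,0,0],"spin": 0,"grip": -0.65},{"translation": [0.2,0,0],"spin": 0,"grip": -0.65},{"translation": [0.2,0,0],"spin": 0,"grip": -0.65},{"translation": [0,0,0],"spin": 0,"grip": -0.65}]'

```text
time: 5.15
tcp_pos: [660.9, 19.3, 41.3]
tcp_rot: [-0.0, 0.757, 0.654, 0.0]
force: [0.4, 0.2, 0.4]
gripper_width: 15.0
```

```bash
python3 w.py pics/w2.png
```

```text
tcp [660.9  19.3  41.3] board 94.1 -8.5
px [154. 190.] board 38.8 37.4 size [33.2 39.1] y 18.3 56.1
```

View pics/w2.png

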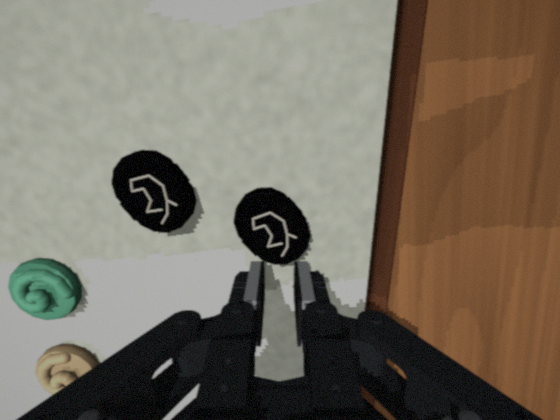

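The cameo (272,226) rides centred against both fingertips, with no force reading. I'll continue the sweep.

apply_moves --increments '[{"translation": [0.25,0,0],"spin": 0,"grip": -0.65},{"translation": [0.25,0,0],"spin": 0,"grip": -0.65},{"translation": [0.25,0,0],"spin": 0,"grip": -0.65},{"translation": [0.25,0,0],"spin": 0,"grip": -0.65},{"translation": [0.25,0,0],"spin": 0,"grip": -0.65},{"translation": [0.25,0,0],"spin": 0,"grip": -0.65},{"translation": [0.25,0,0],"spin": 0,"grip": -0.65},{"translation": [0,0,0],"spin": 0,"grip": -0.65}]'

```text
time: 6.2
tcp_pos: [671.1, 88.7, 41.3]
tcp_rot: [0.0, 0.756, 0.654, 0.0]
force: [0.0, -0.1, -0.1]
gripper_width: 15.1
```

```bash
python3 w.py pics/w3.png
```

```text
tcp [671.1  88.7  41.3] board 94.1 61.6
px [358.  67.] board 125.9 154.8 size [ 3.1 78.4] y 133.1 181.6
```

View pics/w3.png

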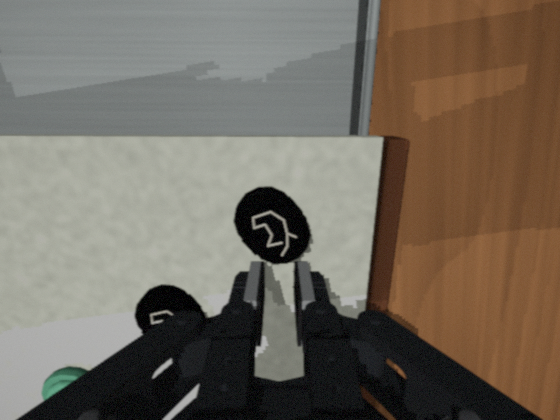

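The cameo is still cradled at (272,225), with the steel tray straight ahead. Now the last stretch over the end, then lift and go back behind cameo 2.

apply_moves --increments '[{"translation": [0.28,0,0],"spin": 0,"grip": -0.65},{"translation": [0.28,0,0],"spin": 0,"grip": -0.65},{"translation": [0.28,0,0],"spin": 0,"grip": -0.65},{"translation": [0.28,0,0],"spin": 0,"grip": -0.65},{"translation": [0.28,0,0],"spin": 0,"grip": -0.65},{"translation": [0.28,0,0],"spin": 0,"grip": -0.65},{"translation": [0.28,0,0],"spin": 0,"grip": -0.65},{"translation": [0,0,0],"spin": 0,"grip": -0.65}]'

```text
time: 7.25
tcp_pos: [682.5, 166.4, 41.2]
tcp_rot: [0.0, 0.756, 0.654, 0.0]
force: [-0.7, 0.5, 0.3]
gripper_width: 15.2
```

```bash
python3 w.py pics/w4.png
```

```text
tcp [682.5 166.4  41.2] board 94.0 140.2
px [239. 114.] board 126.8 233.6 size [48.6 52.5] y 144.5 233.9
```

View pics/w4.png

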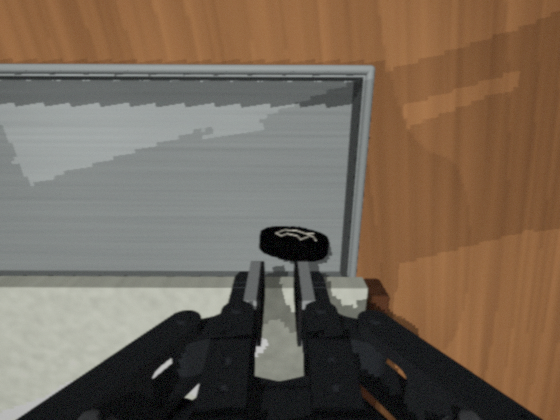

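Cameo 1 has dropped into the tray, at (294,243). Next is cameo 2.

apply_moves --increments '[{"translation": [0,0,-0.9],"spin": 0,"grip": -0.65},{"translation": [-0.77,-0.28,0],"spin": 0,"grip": -0.65},{"translation": [-0.77,-0.28,0],"spin": 0,"grip": -0.65},{"translation": [-0.77,-0.28,0],"spin": 0,"grip": -0.65},{"translation": [-0.77,-0.28,0],"spin": 0,"grip": -0.65},{"translation": [-0.77,-0.28,0],"spin": 0,"grip": -0.65},{"translation": [0,0,0.4],"spin": 0,"grip": -0.65},{"translation": [0,0,0.2],"spin": 0,"grip": -0.65}]'

```text
time: 8.3
tcp_pos: [604.0, 21.2, 51.8]
tcp_rot: [-0.001, 0.757, 0.653, -0.0]
force: [0.1, 0.1, 0.1]
gripper_width: 14.9
```

```bash
python3 w.py pics/w5.png
python3 - <<'E'
from h import *
im=read_camera("top"); cv2.imwrite("pics/t1.png",cv2.resize(im[110:270,130:370],None,fx=3.3,fy=3.3,interpolation=2))
E
```

```text
tcp [604.   21.2  51.8] board 37.5 -14.9
px [ 32. 216.] board -84.5 15.4 size [35.6 40.6] y -3.4 35.9
px [279. 176.] board 37.4 36.6 size [30.2 40.8] y 16.9 55.7
```

View pics/t1.png

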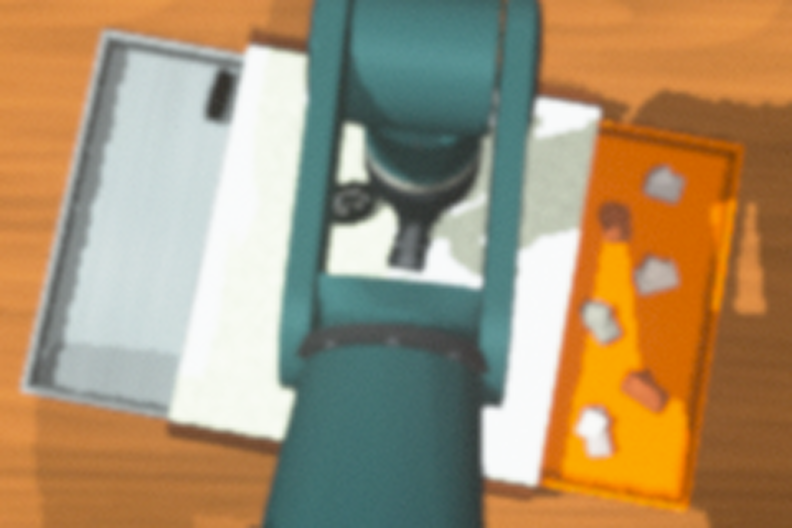

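Top crop: cameo 1 is inside the steel tray at crop px (220,95). It is tilted against the near wall but inside. Cameo 2 is lined up (board x 37.4, tool 37.5), so I'll push it.

apply_moves --increments '[{"translation": [0,0,0.3],"spin": 0,"grip": -0.65},{"translation": [0.2,0,0],"spin": 0,"grip": -0.65},{"translation": [0.2,0,0],"spin": 0,"grip": -0.65},{"translation": [0.25,0,0],"spin": 0,"grip": -0.65},{"translation": [0.25,0,0],"spin": 0,"grip": -0.65},{"translation": [0.25,0,0],"spin": 0,"grip": -0.65},{"translation": [0.25,0,0],"spin": 0,"grip": -0.65},{"translation": [0.25,0,0],"spin": 0,"grip": -0.65}]'

```text
time: 9.4
tcp_pos: [614.4, 87.0, 41.4]
tcp_rot: [0.0, 0.757, 0.654, 0.0]
force: [1.2, -0.0, 0.1]
gripper_width: 15.0
```

```bash
python3 w.py pics/w6.png
python3 - <<'E'
from h import *
im=cv2.imread("pics/w6.png"); g=cv2.cvtColor(im,cv2.COLOR_BGR2HSV)[...,2]<75; g[262:]=0
for c,a in blobs(im,g,1000,9000): print(cv2.boundingRect(c),a)
E
```

```text
tcp [614.4  87.   41.4] board 38.2 51.8
px [ 41. 336.] board -86.6 18.9 size [36.9 43.6] y -3.2 40.4
px [444.  69.] board 101.4 148.3 size [36.8 48.7] y 132.0 171.7
(234, 190, 77, 72) 4124.5
(478, 114, 66, 148) 4478.5
(374, 0, 122, 113) 6426.5
```

apply_moves --increments '[{"translation": [0.25,0,0],"spin": 0,"grip": -0.65},{"translation": [0.35,0,0],"spin": 0,"grip": -0.65},{"translation": [0.45,0,0],"spin": 0,"grip": -0.65},{"translation": [0.5,0,0],"spin": 0,"grip": -0.65},{"translation": [0.5,0,0],"spin": 0,"grip": -0.65},{"translation": [0.2,0,0],"spin": 0,"grip": -0.65},{"translation": [0,0,0],"spin": 0,"grip": -0.65},{"translation": [0,0,-0.5],"spin": 0,"grip": -0.65}]'

```text
time: 10.45
tcp_pos: [625.7, 174.7, 59.5]
tcp_rot: [-0.001, 0.757, 0.653, -0.002]
force: [0.4, 0.2, -0.1]
gripper_width: 14.6
```

```bash
python3 w.py pics/w7.png
```

```text
tcp [625.7 174.7  59.5] board 36.6 140.1
px [243. 131.] board 7.4 186.2 size [108.3 250.4] y 142.9 234.4
```

View pics/w7.png

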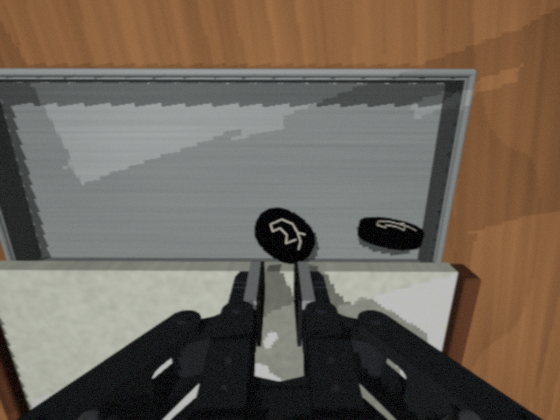

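Cameo 2 lies flat in the tray at (285,235), with cameo 1 at (391,233). Now the third.

apply_moves --increments '[{"translation": [0,0,-0.4],"spin": 0,"grip": -0.65},{"translation": [-0.87,-0.62,0],"spin": 0,"grip": -0.65},{"translation": [-0.87,-0.62,0],"spin": 0,"grip": -0.65},{"translation": [-0.87,-0.62,0],"spin": 0,"grip": -0.65},{"translation": [-0.87,-0.62,0],"spin": 0,"grip": -0.65},{"translation": [-0.87,-0.64,0],"spin": 0,"grip": -0.65},{"translation": [0,0,0],"spin": 0,"grip": -0.65},{"translation": [0,0,0.4],"spin": 0,"grip": -0.65}]'

```text
time: 11.5
tcp_pos: [481.0, 21.3, 63.4]
tcp_rot: [0.002, 0.757, 0.653, 0.002]
force: [-0.1, -0.0, 0.0]
gripper_width: 15.2
```

```bash
python3 w.py pics/w8.png
```

```text
tcp [481.   21.3  63.4] board -84.3 -32.7
px [265. 176.] board -90.6 15.5 size [30.  39.7] y -3.7 34.7
```

apply_moves --increments '[{"translation": [0,-0.1,0.25],"spin": 0,"grip": -0.65},{"translation": [0,0,0.25],"spin": 0,"grip": -0.65},{"translation": [0.15,0,0],"spin": 0,"grip": -0.65},{"translation": [0.2,0,0],"spin": 0,"grip": -0.65},{"translation": [0.2,0,0],"spin": 0,"grip": -0.65},{"translation": [0.25,0,0],"spin": 0,"grip": -0.65},{"translation": [0.25,0,0],"spin": 0,"grip": -0.65},{"translation": [0.25,0,0],"spin": 0,"grip": -0.65}]'

```text
time: 12.55
tcp_pos: [482.4, 74.3, 41.5]
tcp_rot: [0.0, 0.757, 0.654, 0.0]
force: [0.3, 0.2, 1.3]
gripper_width: 14.8
```

```bash
python3 w.py pics/w9.png
python3 - <<'E'
from h import *
im=cv2.imread("pics/w9.png"); g=cv2.cvtColor(im,cv2.COLOR_BGR2HSV)[...,2]<75; g[262:]=0
for c,a in blobs(im,g,1000,9000): print(cv2.boundingRect(c),a)
E
```

```text
tcp [482.4  74.3  41.5] board -90.6 19.9
px [533.  16.] board 6.3 134.7 size [11.2 23.9] y 130.0 139.9
(243, 186, 68, 76) 4075.0
(136, 28, 50, 234) 5619.5
(503, 0, 57, 31) 1534.0
```

apply_moves --increments '[{"translation": [0.25,0,0],"spin": 0,"grip": -0.65},{"translation": [0.3,0,0],"spin": 0,"grip": -0.65},{"translation": [0.35,0,0],"spin": 0,"grip": -0.65},{"translation": [0.4,0,0],"spin": 0,"grip": -0.65},{"translation": [0.5,0,0],"spin": 0,"grip": -0.65},{"translation": [0.5,0,0],"spin": 0,"grip": -0.65},{"translation": [0.5,0,0],"spin": 0,"grip": -0.65},{"translation": [0.25,0,0],"spin": 0,"grip": -0.65}]'

```text
time: 13.6
tcp_pos: [500.0, 195.8, 41.2]
tcp_rot: [-0.0, 0.756, 0.654, 0.0]
force: [-0.3, 0.3, -0.2]
gripper_width: 15.1
```

apply_moves --increments '[{"translation": [0,0,0],"spin": 0,"grip": -0.65},{"translation": [0,0,-0.5],"spin": 0,"grip": -0.65},{"translation": [0,0,-0.8],"spin": 0,"grip": -0.65},{"translation": [0,0,-0.8],"spin": 0,"grip": -0.65},{"translation": [0,0,-0.8],"spin": 0,"grip": -0.65},{"translation": [-0.8,0,-0.5],"spin": 0,"grip": -0.65},{"translation": [-0.8,0,0],"spin": 0,"grip": -0.65},{"translation": [0,0,0],"spin": 0,"grip": -0.65}]'

```text
time: 14.6
tcp_pos: [490.5, 128.8, 177.7]
tcp_rot: [0.001, 0.758, 0.652, 0.0]
force: [0.3, -0.3, -0.1]
gripper_width: 15.3
```

```bash
python3 w.py pics/w10.png
```

```text
tcp [490.5 128.8 177.7] board -90.5 75.1
px [517. 251.] board 138.8 34.9 size [ 11.6 276.8] y -122.6 131.8
px [417. 122.] board 26.1 146.1 size [26.6 39.9] y 133.8 161.1
px [280. 122.] board -89.3 147.0 size [26.7 35.2] y 133.4 162.2
px [396.  46.] board -8.0 179.7 size [112.  275.4] y 133.6 231.3
```

View pics/w10.png

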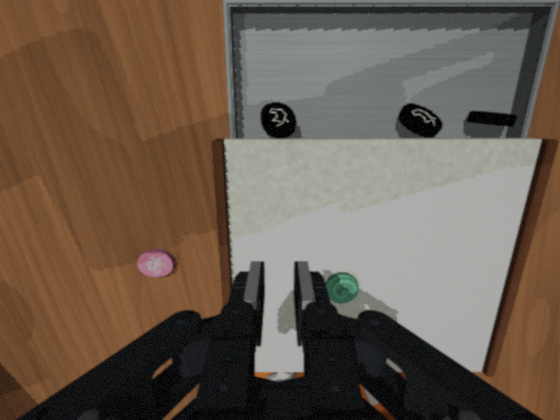

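All three black cameos are in the steel tray, at (278,120), (420,120) and (492,118). The last is on its edge, leaning. I'll move the arm clear and check the rest.

apply_moves --increments '[{"translation": [-0.9,-0.32,-0.1],"spin": 0,"grip": -0.65},{"translation": [-0.9,-0.32,-0.1],"spin": 0,"grip": -0.65},{"translation": [-0.9,-0.32,-0.1],"spin": 0,"grip": -0.65},{"translation": [-0.9,-0.32,-0.1],"spin": 0,"grip": -0.65},{"translation": [-0.9,-0.32,-0.1],"spin": 0,"grip": -0.65},{"translation": [-0.9,-0.32,-0.1],"spin": 0,"grip": -0.65},{"translation": [-0.9,-0.32,-0.1],"spin": 0,"grip": -0.65},{"translation": [-0.9,-0.32,-0.1],"spin": 0,"grip": -0.65}]'

```text
time: 15.65
tcp_pos: [347.0, -139.6, 209.2]
tcp_rot: [-0.0, 0.757, 0.654, 0.0]
force: [1.3, -0.7, 0.4]
gripper_width: 14.8
```

apply_moves --increments '[{"translation": [-0.9,-0.32,0],"spin": 0,"grip": -0.65},{"translation": [-0.9,-0.32,0],"spin": 0,"grip": -0.65},{"translation": [-0.9,-0.32,0],"spin": 0,"grip": -0.65},{"translation": [-0.9,-0.32,0],"spin": 0,"grip": -0.65},{"translation": [-0.9,-0.32,0],"spin": 0,"grip": -0.65},{"translation": [-0.9,-0.32,0],"spin": 0,"grip": -0.65},{"translation": [0,0,0],"spin": 0,"grip": -0.65},{"translation": [0,0,0],"spin": 0,"grip": -0.65}]'

```text
time: 16.65
tcp_pos: [240.4, -341.0, 208.9]
tcp_rot: [-0.0, 0.757, 0.654, 0.0]
force: [0.1, -0.6, 0.3]
gripper_width: 15.1
```

Run:
```python
from h import *
im=read_camera("top"); cv2.imwrite("pics/t2.png",im); a=cv2.imread("pics/top0.png")
for nm,i in (("before",a),("after",im)):
    h=cv2.cvtColor(i,cv2.COLOR_BGR2HSV)
    for k,lo,hi in (("green",(65,80,90),(95,255,255)),("cream",(14,60,170),(28,150,255)),("pink",(160,60,90),(179,255,255)),("yellow",(22,180,120),(34,255,255))):
        m=cv2.inRange(h,lo,hi); 
        print(nm,k,[(np.round([u['m10']/u['m00'],u['m01']/u['m00']],1).tolist(),u['m00']) for c,ar in blobs(i,m>0,25,400) for u in [cv2.moments(c)]])
s=read_camera("scene"); 
cv2.imwrite("pics/fin.png",np.vstack([cv2.resize(im[110:270,70:370],(560,299)),cv2.resize(s[180:300,180:460],(560,240))]))
```

```text
before green [([543.7, 417.0], 128.0), ([431.6, 255.2], 59.5), ([433.8, 243.0], 55.0), ([252.7, 201.2], 118.5)]
before cream [([275.3, 204.9], 123.5), ([423.3, 203.2], 213.0)]
before pink [([233.0, 286.6], 178.0)]
before yellow [([272.2, 283.8], 190.5)]
after green [([242.7, 417.1], 51.5), ([382.3, 414.2], 286.5), ([483.5, 360.0], 83.0), ([432.7, 250.6], 244.5), ([252.7, 201.2], 118.5)]
after cream [([275.4, 204.9], 123.5), ([423.4, 203.2], 210.0)]
after pink [([233.0, 286.6], 180.0)]
after yellow [([272.2, 283.8], 189.5)]
```

View pics/fin.png

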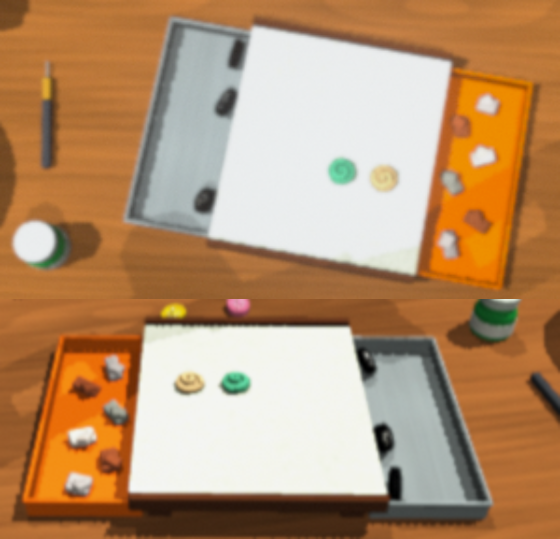

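The swirls haven't moved and all three cameos are at rest in the steel tray, so I'm handing in.

```bash
python3 -c "
from plant import job; print(job.sign_off())"
```

```text
the job is handed in; nothing more can be done
None
```

All three black cameos were swept off the +y end of the board into the steel catch tray, and the job is handed in. I slid each one with the slightly open fingertips about 3 mm above the board's face. No force reading passed about 1.5 N, and the robot's clock stood at about 17 s.

- **Cameos:** the last top and scene pictures show all three inside the steel tray at its near side. They did not all land flat: the first stands on its edge near the tray's near wall, and the other two look slightly tilted. I left them that way.
- **Swirls and look-alikes:** the two swirls, the brush handle and the pink and yellow look-alikes are within 0.1 px of where they started.
- **Other bench items:** I never moved the arm near the jar, pin vice or orange tray, and they look unchanged. I only compared those by eye. The mask for the rough jade came out differently before and after, probably from the arm's shadow, so I could not confirm it by number.

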